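Draw the scale tray of an annealing hearth with the hook

TASK

Pick the hook up by its wooden handle, drop its bent end into the finger hole of the annealing hearth's scale tray and draw the tray out slowly until you feel it come up against its stop, without straining it. Then unhook, leaving the tray fully drawn out, and lay the hook back in the forks of its rest as it was. The hearth is hot: only the hook may touch tray and hearth, and the other things on the bench stay where they are.

Things in the scene. Friction and masses are not known exactly. Their poses are not given: they have to be found in the camera images.
- hook: hand hook, 0.1 kg: square wooden handle 110 long, 18 x 18 mm, then on the same axis a steel rod 7 mm thick, its last part bent down. Origin at the handle's middle, x along the axis to the bend, z up with the bent end down. Handle x = -55..55 mm; bend at x = 135; the bent end slants down and a little back to x = 128, 37.5 mm below the axis. To be gripped across the handle's middle from above
- hook_tip (a point): lower end of the hook's bent end, 128 mm ahead of the hook's origin and 37.5 mm below the handle's axis
- rest: steel tool rest, fixed: foot 155 x 70 x 6 mm, two forked uprights 6 thick, open upwards, in which the hook lies. Origin on the bench below the handle's middle, x the way the hook points. Fork at x = -45 mm for the handle's rear (21 wide at the bottom, 35 at the top), at x = 76 for the rod (9 wide at the bottom, 27 at the top); prongs end 70 to 76 mm above the bench
- rest_seat (a point): where the hook's origin is when it lies in the forks with its x axis along the rest's x: 65 mm above the bench (it may lie up to some 6 mm further forward or back)
- hearth: annealing hearth, fixed: grey sheet-steel box 240 deep (x), 260 wide (y), 110 high, on it two firebricks and a copper dish, highest point 160 mm; origin under its centre on the bench; the front with the tray slot looks to its -x, 120 mm from the origin
- tray: steel scale tray in the hearth's slot, 200 long, 190 wide, 0.7 kg; origin on the bench below its front panel, axes as the hearth. Slides out along -x only, rubbing with about 2 N. It starts 2 to 97 mm out and slides 55 to 100 mm further, then its tail meets a springy steel stop (6 N/mm) inside, unseen and set differently each time: feel for it. Over 20 N between hook and tray strains it
- tray_hole (a point): centre of the finger hole, in the top face of the pull tab, 52 mm above the bench, 24 mm ahead of the tray's front panel, axes as the tray. Round through hole 22 mm across in a flat tab 4 thick, 60 wide, sticking out 47 mm to -x from the top of the front panel; nothing below the tab. 12 mm of tab lie before the hole. The hearth's front above the tab is upright
- block: steel bench block 100 x 100 x 28 mm, bystander, origin under its centre
- mandrel: dark steel taper mandrel standing upright, 48 mm across at the foot, 190 high, bystander, origin under its centre
- tin: tin can 74 mm across, 110 high, bystander, origin under its centre
Things that resemble listed ones, but are neither listed nor needed, are in the scene too. What is shaped like the rest but blue, red or yellow is not meant.

How it is judged:
By the outcome, as a careful person would: the job done as asked, in the order asked, and still so for the second after the job is handed in, with the robot touching nothing.
It also fails if it takes over 61 s, if anything falls off the work surface, if the arm or the gripper's body presses on something with over 40 N, if the wrist force passes 120 N, or if a joint passes its speed limit or range.

ROBOT

A 7-joint arm with a two-finger parallel gripper is mounted at the origin on the work surface. World frame = base frame: x ahead of the robot, y to its left, z up, the work surface at z = 0. Lengths are in m, angles in rad, forces in N, time in s.
With the tool pointing down it reaches from about 0.425 to 0.925 m from the base axis. Payload 6.8 kg.
Tool frame: the origin (TCP) lies at the very end of the fingers, on their centre line; the grasp point (between the pads) lies 19 mm behind it; z points along the fingers, y is the line along which they close (so a half turn about z gives the same grasp; the last joint's range is limited). The gripper opens to 85 mm and grips with 20 to 120 N. Pads are 22 mm wide; open, the fingers measure 114 mm over their backs; the gripper's body (76 mm by 85 mm) begins 54 mm behind the grasp point. The pads swing forward as they close: fully open they stand 13 mm farther back than shut.
Start: joints at [0.994, 0.477, 0.022, 1.555, -0.011, 1.109, -0.083], TCP at [0.305, -0.602, 0.231] pointing down, gripper open.
Joint ranges: [-2.96, 2.96], [-0.34, 2.1], [-1.41, 1.46], [0.24, 2.44], [-1.37, 4.51], [0.17, 1.92], [-2.96, 2.96]. Speed limits (rad/s): [2.39, 2.39, 3.14, 3.14, 3.14, 3.14, 3.14].

INTERFACE

Orientations are given as a rotation vector (axis times angle).
In Python, from bench import monitor, optics, r gives the robot as it stands.
- The arm moves only by the shell command python3 -m crank 'ROWS' [OPENING] [FORCE]. ROWS is JSON, a list of rows, each a list of 2 entries, a list of its own where there are three numbers: the shift along the tool's x, y, z in cm, then the turn, a rotation vector about the tool's x, y, z in rad. A call has 1 to 5 rows; each row shifts and turns the commanded pose from where the row before left it, along the tool's axes as they then stand; what a row does not reach is not made up. A row lasts 1/10 s, in which the tool goes at most 50 mm and 8.59 degrees, less where a joint would pass 70% of its speed; a pose out of reach is approached as far as the arm can. A call is refused whole if a number of a shift passes 5 or a number of a turn 0.15, either way. A call with a gripper value outside its range is refused whole. OPENING is the finger opening in cm, from 0 to 8.54, set as the call begins (- or left out, the last holds). The fingers move at their own pace and stop on an object; FORCE is the grip in N (left out, the last holds). Time passes only in rows, so rows that do not move let the fingers close. It gives the time, the measured TCP pose, the force, the opening and the grip force at its end, in the units of the state.
- monitor.get_obs(): the state, without advancing time (a new reading comes with each control period).
- optics.grab_frame(name): name is "scene" or "top" or "wrist"; returns (picture, depth): 420x560x3 uint8, red, green, blue; 420x560 float32, m along the optical axis (not along the pixel's ray), 0 where there is no reading.
- optics.camera_model(name): a dict with "vertical_fov" (degrees; the focal length in pixels is half the picture's height over the tangent of half this angle, whatever the lens; pixels are square), "cx", "cy" (the principal point, pixels), "R" (3x3) and "t" (3): a world point X has camera coordinates R X + t; the wrist camera has in their place "hand_eye" (4x4, takes a point from camera to tool coordinates, whose origin is the TCP and whose axes are the flange's). Camera axes: x right, y down, z forward; pixel columns grow to the right and rows downward; lengths in m; the calibration is good to about 2 mm. The wrist camera is an equidistant fisheye: a pixel r from the principal point sees the ray r / f radians off the axis. A picture is of the moment at which its call begins: read the wrist's pose just before it. camera_model takes no time and is no camera call.
- r.hand_in(): hands the job in; it is judged then, once.
The state is a dict: "clock": time; "joints": joint angles; "qvel": joint speeds; "tau": joint torques, N m; "tcp_pos": TCP position; "orientation": TCP orientation; "contact_force": force on the tool from outside, world axes, zero at the start; "moment": the same for the moment, N m; "grip_width": finger opening in m; "gripper_force": force on a finger pad.
Only numpy, scipy, OpenCV 4.12 (cv2) and the standard library are available. Lean on these libraries where they do the work, as an engineer would, in place of code of your own. Each camera call takes 0.05 s, during which the arm holds its last target. There are 200 camera calls.

## Working session

There is one attempt and no reset: what is moved stays moved. The work goes in short steps, Python scripts to look and compute and a shell command to move; the robot and the scene stay as the last step left them, time stands still between calls to the robot, and variables do not carry over. Pictures are saved under pics/ and viewed, at most 10 in all, crops included, and the job is handed in when it is done.

```bash
mkdir -p pics; ls
python3 - <<'E'
from bench import monitor, optics, r
import cv2,numpy as np
o=monitor.get_obs(); print({k:np.round(v,3).tolist() for k,v in o.items()})
for n in("scene","top"):
    p,d=optics.grab_frame(n); cv2.imwrite(f"pics/{n}0.png",p[...,::-1]); np.save(f"pics/{n}0.npy",d); print(n,optics.camera_model(n))
print(optics.camera_model("wrist"))
E
```

```text
pics
{'clock': 0.0, 'joints': [0.994, 0.478, 0.022, 1.556, -0.012, 1.109, -0.083], 'qvel': [-0.001, -0.0, 0.001, 0.001, -0.001, -0.0, 0.002], 'tau': [0.001, -59.644, 1.609, -28.119, 0.013, 0.009, 0.0], 'tcp_pos': [0.305, -0.602, 0.23], 'orientation': [-3.054, -0.729, 0.001], 'contact_force': [-0.593, -1.117, 0.443], 'moment': [-0.042, 0.004, 0.023], 'gripper_force': 0.0, 'grip_width': 0.085}
scene {'vertical_fov': 54.57126095582984, 'cx': 283.53028551271865, 'cy': 205.80208517686438, 'R': array([[-0.19096574,  0.98155023,  0.00955134],
       [ 0.7515616 ,  0.15246554, -0.6418017 ],
       [-0.63141686, -0.11538372, -0.76681116]]), 't': array([ 0.12341172, -0.33496908,  1.56904806])}
top {'vertical_fov': 55.2442786000384, 'cx': 278.20384116363965, 'cy': 210.7052434703431, 'R': array([[-2.07338385e-02, -9.99780197e-01, -3.10894251e-03],
       [-9.94011835e-01,  2.09477063e-02, -1.07245819e-01],
       [ 1.07287372e-01,  8.66708158e-04, -9.94227674e-01]]), 't': array([-0.02385414,  0.51605214,  1.17623426])}
{'vertical_fov': 65.70646984690485, 'cx': 281.68578434715874, 'cy': 206.5568039319035, 'hand_eye': array([[ 2.53744622e-04, -9.48915724e-01, -3.15529531e-01,
         8.13535544e-02],
       [ 9.99999967e-01,  2.51163360e-04,  4.88440898e-05,
         4.44581330e-05],
       [ 3.29005324e-05, -3.15529533e-01,  9.48915756e-01,
        -1.42867230e-01],
       [ 0.00000000e+00,  0.00000000e+00,  0.00000000e+00,
         1.00000000e+00]])}
```

View pics/scene0.png

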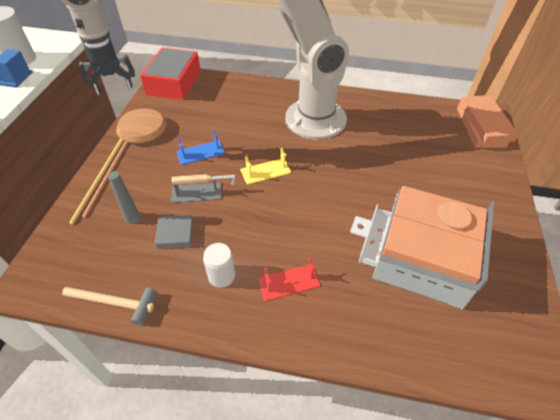

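View pics/top0.png

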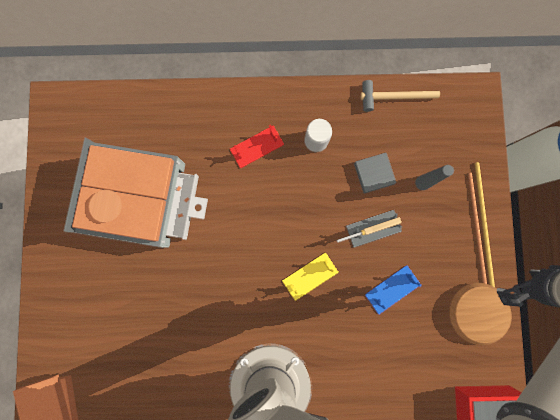

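The top view shows the hook on the grey rest at about (375,229), with its handle to the right and its bend at about (338,241). The tray tab is at (198,207), with its hole at (199,207). Four rests could be the one meant: grey (375,229), yellow (310,277), blue (392,290) and red (256,147). Grey fits, since it's steel and holds the hook. I'll measure and confirm it in one crop.

```bash
cat > h.py <<'E'
import numpy as np,cv2
from bench import monitor, optics, r
from scipy.spatial.transform import Rotation as Ro
def ray(n,uv,pose=None):
    m=optics.camera_model(n); f=210/np.tan(np.radians(m["vertical_fov"])/2)
    uv=np.atleast_2d(np.asarray(uv,float)); d=(uv-[m["cx"],m["cy"]])/f
    if n!="wrist":
        D=np.c_[d,np.ones(len(d))]@m["R"]; return -m["R"].T@m["t"],D
    a=np.linalg.norm(d,axis=1,keepdims=True); D=np.c_[d*np.sinc(a/np.pi),np.cos(a)]
    H=m["hand_eye"]; R=Ro.from_rotvec(pose["orientation"]).as_matrix()
    return R@H[:3,3]+pose["tcp_pos"], D@(R@H[:3,:3]).T
def plane(n,uv,z,pose=None):
    c,D=ray(n,uv,pose); return c+D*((z-c[2])/D[:,2])[:,None]
def wpix(X,pose):
    m=optics.camera_model("wrist"); f=210/np.tan(np.radians(m["vertical_fov"])/2); H=m["hand_eye"]
    R=Ro.from_rotvec(pose["orientation"]).as_matrix()
    c=((np.atleast_2d(X)-pose["tcp_pos"])@R-H[:3,3])@H[:3,:3]
    rr=np.linalg.norm(c[:,:2],axis=1,keepdims=True); a=np.arctan2(rr,c[:,2:])
    return c[:,:2]/rr*a*f+[m["cx"],m["cy"]]
E
python3 - <<'E'
from h import *
im=cv2.imread("pics/top0.png"); 
a=cv2.resize(im[190:265,310:430],None,fx=3.3,fy=3.3,interpolation=2); b=cv2.resize(im[165:245,150:230],None,fx=3.1,fy=3.1,interpolation=2)
a=a[:247];b=b[:247]; cv2.imwrite("pics/crop0.png",np.hstack([a,b[:a.shape[0]]]))
hsv=cv2.cvtColor(im,cv2.COLOR_BGR2HSV)
print(im[226,385],im[208,190],im[207,199],im[222,398],hsv[226,385])
m=((hsv[...,2]>150)&(hsv[...,1]>60)).astype(np.uint8); k=np.zeros_like(m);k[205:250,340:410]=m[205:250,340:410]
c=max(cv2.findContours(k,0,1)[0],key=cv2.contourArea); rect=cv2.minAreaRect(c); print(rect)
box=cv2.boxPoints(rect); W=plane("top",box,.074); print("handle box",W.round(4).tolist(), plane("top",[rect[0]],.074))
e=[np.linalg.norm(W[i]-W[(i+1)%4]) for i in range(2)]; print(e)
g=((hsv[...,1]<60)&(hsv[...,2]>140)).astype(np.uint8); k=np.zeros_like(g);k[180:235,190:215]=g[180:235,190:215]
cs,hi=cv2.findContours(k,cv2.RETR_CCOMP,1)
for c,h in zip(cs,hi[0]):
    if cv2.contourArea(c)>8: print(h[3],cv2.contourArea(c),cv2.minAreaRect(c),plane("top",cv2.boxPoints(cv2.minAreaRect(c)),.052).round(4).tolist())
E
```

```text
[153 210 245] [213 222 227] [ 61  93 143] [163 219 255] [ 19  96 245]
((385.4189147949219, 225.0135040283203), (11.672327041625977, 49.155296325683594), 80.53767395019531)
handle box [[0.4691, -0.2694, 0.074], [0.4895, -0.4098, 0.074], [0.4562, -0.4135, 0.074], [0.436, -0.2735, 0.074]] [[ 0.46265951 -0.34152024  0.074     ]]
[np.float64(0.1418694002332926), np.float64(0.03346446025025941)]
-1 396.5 ((198.5, 199.0), (38.0, 17.0), 90.0) [[0.6099, 0.225, 0.052], [0.6088, 0.1745, 0.052], [0.4957, 0.1747, 0.052], [0.4967, 0.2246, 0.052]]
0 44.5 ((197.75003051757812, 207.25003051757812), (7.071067810058594, 7.77817440032959), 45.0) [[0.5276, 0.2174, 0.052], [0.5436, 0.2012, 0.052], [0.5285, 0.1865, 0.052], [0.5125, 0.2026, 0.052]]
```

View pics/crop0.png

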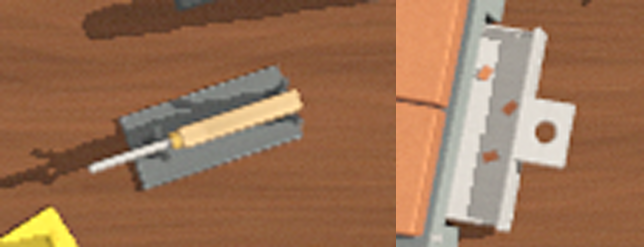

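The crop confirms it: the grey rest carries the hook, with the handle from crop (172,140) to (300,98) and the rod's end at (92,169). On the right, the tab and its hole are clear at (545,131). Next I'll work out the approach.

```bash
cat >> h.py <<'E'
def go(p,xdir):
    "shift (cm, present tool axes) then turn about tool z to bring TCP to p with tool x along xdir; also tilt correction"
    o=monitor.get_obs(); R=Ro.from_rotvec(o["orientation"]).as_matrix()
    print("shift cm",(R.T@(np.asarray(p)-o["tcp_pos"])*100).round(2))
    x=np.array([xdir[0],xdir[1],0.]); x/=np.linalg.norm(x); z=np.array([0,0,-1.]); T=np.c_[x,np.cross(z,x),z]
    print("turn rad",Ro.from_matrix(R.T@T).as_rotvec().round(3),"tcp",o["tcp_pos"].round(4),"t",o["clock"])
E
python3 - <<'E'
from h import *
L=plane("top",[[362.1,232.4],[400.9,219.7]],.07); tip=plane("top",[[337.9,241.2]],.063)
print(L.round(4),np.linalg.norm(L[0]-L[1]),tip.round(4)); mid=L.mean(0); u=(tip[0]-L[1])[:2]; u/=np.linalg.norm(u); print(mid,u)
P=plane("top",[[198,174.7],[186.8,239.2]],.052); v=P[0]-P[1]; print(P,np.degrees(np.arctan2(v[1],v[0])))
o=monitor.get_obs(); print(Ro.from_rotvec(o["orientation"]).as_matrix().round(3))
go([mid[0],mid[1],.19],u); go([mid[0],mid[1],.19],-u)
E
```

```text
[[ 0.4431 -0.2746  0.07  ]
 [ 0.4773 -0.3879  0.07  ]] 0.1184588635433835 [[ 0.4195 -0.2051  0.063 ]]
[ 0.46019958 -0.33124951  0.07      ] [-0.30165065  0.95341853]
[[0.62536205 0.20124694 0.052     ]
 [0.43480451 0.23381619 0.052     ]] -9.699020937382517
[[ 0.892  0.452 -0.001]
 [ 0.452 -0.892  0.001]
 [-0.    -0.002 -1.   ]]
shift cm [ 26.09 -17.1    4.07]
turn rad [-1.000e-03 -1.000e-03 -1.408e+00] tcp [ 0.3047 -0.6017  0.2304] t 0.1
shift cm [ 26.09 -17.1    4.07]
turn rad [-1.000e-03  2.000e-03  1.733e+00] tcp [ 0.3047 -0.6017  0.2304] t 0.1
```

```bash
python3 -m crank '[[[3.7,-2.4,0],[0,0,0]],[[3.7,-2.4,0],[0,0,0]],[[3.7,-2.4,0],[0,0,0]],[[3.7,-2.4,0],[0,0,0]],[[3.7,-2.4,0],[0,0,0]]]' 6 40
python3 -m crank '[[[3.8,-2.5,0],[0,0,0]],[[3.8,-2.6,0],[0,0,0]],[[0,0,0],[0,0,-0.14]],[[0,0,0],[0,0,-0.14]],[[0,0,0],[0,0,-0.14]]]'
python3 -m crank '[[[0,0,0],[0,0,-0.14]],[[0,0,0],[0,0,-0.14]],[[0,0,0],[0,0,-0.14]],[[0,0,0],[0,0,-0.14]],[[0,0,0],[0,0,-0.14]]]'
python3 -m crank '[[[0,0,0.8],[0,0,-0.14]],[[0,0,0.8],[0,0,-0.14]],[[0,0,0.8],[0,0,0]],[[0,0,0.8],[0,0,0]],[[0,0,0],[0,0,0]]]'
python3 - <<'E'
from h import *
o=monitor.get_obs(); p,d=optics.grab_frame("wrist"); cv2.imwrite("pics/w1.png",p[...,::-1]); np.save("pics/w1.npy",o,allow_pickle=True)
go([.4602,-.3312,.046],[-.3017,.9534])
E
```

```text
clock: 0.6
tcp_pos: [0.4162, -0.4097, 0.231]
orientation: [-3.055, -0.729, 0.001]
contact_force: [1.2, 0.4, 0.5]
grip_width: 0.0601
gripper_force: 0.0
clock: 1.1
tcp_pos: [0.4606, -0.331, 0.231]
orientation: [-2.831, -1.36, 0.001]
contact_force: [0.3, -0.8, -0.5]
grip_width: 0.0598
gripper_force: 0.0
clock: 1.6
tcp_pos: [0.4602, -0.3316, 0.2309]
orientation: [-2.194, -2.247, 0.0]
contact_force: [-0.2, -0.0, -0.5]
grip_width: 0.0599
gripper_force: 0.0
clock: 2.1
tcp_pos: [0.4597, -0.3313, 0.1979]
orientation: [-1.869, -2.522, 0.0]
contact_force: [0.8, 0.4, -0.4]
grip_width: 0.0603
gripper_force: 0.0
shift cm [1.000e-02 3.000e-02 1.526e+01]
turn rad [-0.001 -0.001 -0.011] tcp [ 0.4602 -0.3315  0.1986] t 2.15
```

View pics/w1.png

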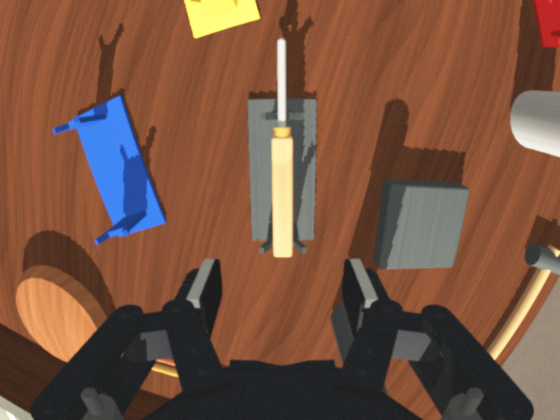

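The wrist view shows the handle from (282,137) to (283,256), the brass ferrule at (282,131), and the rod running up to (281,40). I'll mask the handle for its pose.

Run:
```python
from h import *
o=np.load("pics/w1.npy",allow_pickle=True).item(); im=cv2.imread("pics/w1.png"); hsv=cv2.cvtColor(im,cv2.COLOR_BGR2HSV)
k=np.zeros(im.shape[:2],np.uint8); s=np.s_[100:275,250:320]; k[s]=((hsv[s][...,2]>170)&(hsv[s][...,1]>50)&(hsv[s][...,0]<35)); 
rows=np.where(k.sum(1)>5)[0]; print(rows.min(),rows.max())
for a in range(rows.min(),rows.max()+1,8):
    c=np.where(k[a])[0]; W=plane("wrist",[[c.min()-.5,a],[c.max()+.5,a]],.074,o); print(a,c.min(),c.max(),im[a,282],W.mean(0).round(4),round(np.linalg.norm(W[0]-W[1]),4))
print(plane("wrist",[[282,rows.min()],[283,rows.max()]],.074,o), "rod",plane("wrist",[[281.5,90],[281,40]],.0685,o))
```

```text
127 257
127 274 288 [136 185 218] [ 0.4415 -0.2731  0.074 ] 0.0122
135 273 288 [123 230 252] [ 0.4431 -0.2796  0.074 ] 0.0131
143 271 292 [176 238 254] [ 0.4458 -0.2857  0.074 ] 0.0181
151 271 292 [175 238 254] [ 0.4477 -0.2921  0.074 ] 0.0182
159 271 292 [176 240 254] [ 0.4497 -0.2985  0.074 ] 0.0183
167 271 292 [157 226 250] [ 0.4517 -0.305   0.074 ] 0.0184
175 272 292 [158 227 250] [ 0.4541 -0.3115  0.074 ] 0.0176
183 272 292 [161 229 251] [ 0.4561 -0.3181  0.074 ] 0.0178
191 272 292 [162 230 252] [ 0.4581 -0.3249  0.074 ] 0.0179
199 272 292 [165 232 252] [ 0.4602 -0.3317  0.074 ] 0.018
207 272 292 [167 234 252] [ 0.4623 -0.3386  0.074 ] 0.0182
215 272 292 [169 236 253] [ 0.4645 -0.3456  0.074 ] 0.0183
223 273 292 [174 237 253] [ 0.4671 -0.3527  0.074 ] 0.0176
231 273 292 [176 239 254] [ 0.4693 -0.36    0.074 ] 0.0178
239 273 292 [179 240 254] [ 0.4716 -0.3674  0.074 ] 0.0179
247 272 292 [176 241 254] [ 0.4735 -0.3751  0.074 ] 0.019
255 273 292 [180 242 254] [ 0.4763 -0.3828  0.074 ] 0.0183
[[ 0.4423055  -0.27289474  0.074     ]
 [ 0.47732109 -0.38463528  0.074     ]] rod [[ 0.43298857 -0.24372094  0.0685    ]
 [ 0.42020972 -0.20314855  0.0685    ]]
```

```bash
python3 -m crank '[[[-0.2,0,3],[0,0,-0.011]],[[0,0,4],[0,0,0]],[[0,0,4],[0,0,0]],[[0,0,3],[0,0,0]],[[0,0,1.2],[0,0,0]]]'
python3 -m crank '[[[0,0,0],[0,0,0]],[[0,0,0],[0,0,0]],[[0,0,0],[0,0,0]],[[0,0,0],[0,0,0]],[[0,0,0],[0,0,0]]]' 1 70
python3 -m crank '[[[0,0,0],[0,0,0]],[[0,0,0],[0,0,0]],[[0,0,0],[0,0,0]]]'
python3 -m crank '[[[0,0,-0.5],[0,0,0]],[[0,0,-0.5],[0,0,0]],[[0,0,-1],[0,0,0]],[[0,0,-2],[0,0,0]],[[0,0,-2],[0,0,0]]]'
```

```text
clock: 2.65
tcp_pos: [0.4598, -0.3327, 0.0448]
orientation: [-1.852, -2.533, 0.001]
contact_force: [-0.2, -0.9, -0.5]
grip_width: 0.0598
gripper_force: 0.0
clock: 3.15
tcp_pos: [0.4625, -0.3345, 0.0493]
orientation: [1.852, 2.533, 0.0]
contact_force: [-0.7, 0.5, 7.1]
grip_width: 0.0172
gripper_force: 69.6
clock: 3.45
tcp_pos: [0.4625, -0.3345, 0.0493]
orientation: [1.852, 2.533, 0.0]
contact_force: [-0.8, 0.0, 7.1]
grip_width: 0.0165
gripper_force: 69.7
clock: 3.95
tcp_pos: [0.4609, -0.3334, 0.1083]
orientation: [-1.853, -2.536, -0.0]
contact_force: [0.7, 0.5, -1.8]
grip_width: 0.017
gripper_force: 68.6
```

Run:
```python
from h import *
o=monitor.get_obs(); p,d=optics.grab_frame("wrist"); cv2.imwrite("pics/w2.png",p[...,::-1]); np.save("pics/w2.npy",o,allow_pickle=True);np.save("pics/w2d.npy",d)
```

```text
(no output)
```

View pics/w2.png

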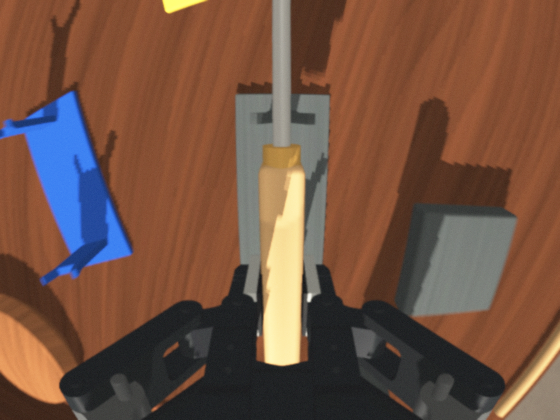

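The hook sits straight in the grip: handle centred on column 282, ferrule at rows 146–167, rod running up along column 282. Depth will give its pitch in the tool frame.

Run:
```python
from h import *
o=np.load("pics/w2.npy",allow_pickle=True).item(); d=np.load("pics/w2d.npy"); m=optics.camera_model("wrist"); H=m["hand_eye"]; f=210/np.tan(np.radians(m["vertical_fov"])/2)
R=Ro.from_rotvec(o["orientation"]).as_matrix()
im=cv2.imread("pics/w2.png")
for v in [2,20,40,60,80,100,120,135,142,146,150,155,160,164,168,172,180,200,220,240,260,300,330,350]:
    row=d[v]; dc=d[v,282]; c=[x for x in range(240,325) if abs(row[x]-dc)<.006]; u=np.mean(c); dd=np.min(row[int(u)-1:int(u)+2])
    e=(np.array([u,v])-[m["cx"],m["cy"]])/f; a=np.linalg.norm(e); D=np.r_[e*np.sinc(a/np.pi),np.cos(a)]
    X=H[:3,:3]@(D/D[2]*dd)+H[:3,3]; print(v,round(u,1),len(c),"tool mm",(X*1000).round(1),"world",(R@X+o["tcp_pos"]).round(4))
```

```text
2 281.0 19 tool mm [ 1.201e+02 -1.000e-01 -2.040e+01] world [ 0.4243 -0.219   0.1287]
20 280.5 18 tool mm [112.7  -0.2 -20.6] world [ 0.4264 -0.2262  0.129 ]
40 280.5 18 tool mm [105.1  -0.2 -19.3] world [ 0.4287 -0.2334  0.1276]
60 281.1 18 tool mm [  81.2    0.2 -142.9] world [ 0.4364 -0.2561  0.2512]
80 281.5 18 tool mm [ 89.5   0.1 -20.2] world [ 0.4338 -0.2481  0.1285]
100 281.5 18 tool mm [ 82.    0.1 -19.3] world [ 0.4361 -0.2553  0.1276]
120 281.0 19 tool mm [ 74.4  -0.1 -19.6] world [ 0.4382 -0.2626  0.1279]
135 281.0 19 tool mm [ 68.7  -0.1 -20.4] world [ 0.4399 -0.268   0.1287]
142 282.0 1 tool mm [  81.2    0.2 -142.9] world [ 0.4364 -0.2561  0.2512]
146 281.0 39 tool mm [ 64.7  -0.  -21.5] world [ 0.4412 -0.2718  0.1298]
150 281.0 39 tool mm [ 63.5  -0.  -23.9] world [ 0.4415 -0.2729  0.1323]
155 281.0 37 tool mm [ 61.7  -0.  -24.2] world [ 0.4421 -0.2747  0.1325]
160 281.0 37 tool mm [ 59.6  -0.  -23.2] world [ 0.4427 -0.2767  0.1315]
164 281.5 38 tool mm [ 58.    0.1 -22.8] world [ 0.4434 -0.2781  0.1311]
168 281.5 44 tool mm [ 56.8   0.1 -24.1] world [ 0.4438 -0.2793  0.1324]
172 281.0 47 tool mm [ 55.4  -0.  -24.7] world [ 0.444  -0.2807  0.133 ]
180 281.0 47 tool mm [ 52.6  -0.  -25.8] world [ 0.4448 -0.2834  0.1341]
200 281.5 46 tool mm [ 44.5   0.1 -24.6] world [ 0.4475 -0.2911  0.1329]
220 281.0 45 tool mm [ 36.5  -0.1 -25.2] world [ 0.4497 -0.2987  0.1335]
240 281.5 44 tool mm [ 27.9   0.1 -24.8] world [ 0.4525 -0.3068  0.1331]
260 281.0 43 tool mm [ 19.   -0.1 -25. ] world [ 0.4551 -0.3154  0.1333]
300 282.0 41 tool mm [ -0.6   0.4 -25.6] world [ 0.4614 -0.3339  0.1339]
330 281.5 38 tool mm [-18.5   0.1 -24.8] world [ 0.4666 -0.351   0.133 ]
350 281.5 36 tool mm [-30.7   0.1 -25.7] world [ 0.4704 -0.3626  0.134 ]
```

Hook in the tool frame: origin about (2, 0, −16.3) mm, level, so the tip is at about (130, 0, 21). Next I move beside the tray hole for a closer look.

Run:
```python
from h import *
go([.480,.068,.15],[.168,.986])
```

```text
shift cm [37.81 13.89 -3.92]
turn rad [0.004 0.003 0.478] tcp [ 0.4628 -0.3346  0.1117] t 4.0
```

```bash
python3 -m crank '[[[0,0,-2],[0,0,0]],[[0,0,-2],[0,0,0]],[[3.8,1.4,0],[0,0,0]],[[3.8,1.4,0],[0,0,0]],[[3.8,1.4,0],[0,0,0]]]'
python3 -m crank '[[[3.8,1.4,0],[0,0,0]],[[3.8,1.4,0],[0,0,0]],[[3.8,1.4,0],[0,0,0]],[[3.8,1.4,0],[0,0,0]],[[3.8,1.4,0],[0,0,0]]]'
python3 -m crank '[[[3.8,1.4,0],[0,0,0]],[[3.6,1.3,0],[0,0,0]],[[0,0,0],[0,0,0.12]],[[0,0,0],[0,0,0.12]],[[0,0,0],[0,0,0.12]]]'
python3 -m crank '[[[0,0,0],[0,0,0.118]],[[0,0,0],[0,0,0]],[[0,0,0],[0,0,0]]]'
python3 - <<'E'
from h import *
o=monitor.get_obs(); p,d=optics.grab_frame("wrist"); cv2.imwrite("pics/w3.png",p[...,::-1]); np.save("pics/w3.npy",o,allow_pickle=True);np.save("pics/w3d.npy",d)
go([.480,.068,.15],[.168,.986])
E
```

```text
clock: 4.5
tcp_pos: [0.4664, -0.2111, 0.1478]
orientation: [1.854, 2.535, 0.0]
contact_force: [1.1, 0.4, -0.4]
grip_width: 0.0166
gripper_force: 68.7
clock: 5.0
tcp_pos: [0.4753, -0.0084, 0.1478]
orientation: [1.853, 2.536, 0.0]
contact_force: [0.2, 0.3, -1.2]
grip_width: 0.0168
gripper_force: 68.7
clock: 5.5
tcp_pos: [0.4785, 0.0692, 0.1476]
orientation: [2.282, 2.159, 0.0]
contact_force: [1.2, 0.1, -0.6]
grip_width: 0.0167
gripper_force: 68.7
clock: 5.8
tcp_pos: [0.4786, 0.0688, 0.1475]
orientation: [2.397, 2.03, 0.0]
contact_force: [-0.2, -0.3, 0.1]
grip_width: 0.0171
gripper_force: 68.7
shift cm [-0.05  0.15 -0.25]
turn rad [0.    0.    0.003] tcp [0.4786 0.0688 0.1475] t 5.85
```

View pics/w3.png

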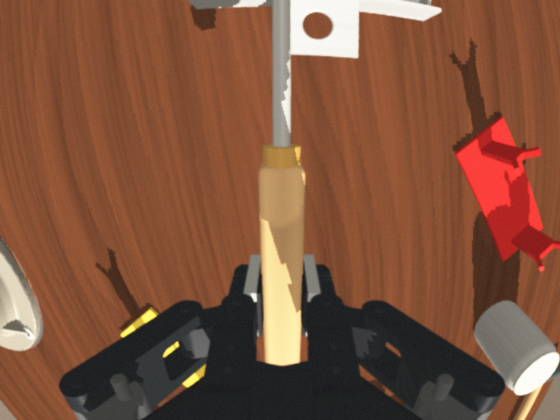

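The wrist view shows the hole at (318,25), the tab's front edge along row ~57, its right side at column ~358, and the rod just to the left of it.

Run:
```python
from h import *
o=np.load("pics/w3.npy",allow_pickle=True).item(); im=cv2.imread("pics/w3.png"); d=np.load("pics/w3d.npy")
s=im[0:70,290:375]; k=((s.min(2)>140)).astype(np.uint8)
cs,hi=cv2.findContours(k,cv2.RETR_CCOMP,cv2.CHAIN_APPROX_NONE)
hole=max([c for c,h in zip(cs,hi[0]) if h[3]>=0],key=cv2.contourArea)[:,0,:]+[290,0]
W=plane("wrist",hole,.052,o); c,rr=cv2.minEnclosingCircle(W[:,:2].astype(np.float32)*1000); print("hole px",hole.min(0),hole.max(0),"centre",c,"dia",2*rr, "mid",(W.min(0)+W.max(0))/2,np.ptp(W,0))
front=[(x,np.where(k[:,x-290])[0].max()) for x in range(296,352,4)]; F=plane("wrist",front,.052,o)[:,:2]; 
right=[(290+np.where(k[y])[0].max(),y) for y in range(18,54,4)]; G=plane("wrist",right,.052,o)[:,:2]
for n,A in(("front",F),("right",G)):
    p=np.polyfit(A[:,0],A[:,1],1) if n=="front" else np.polyfit(A[:,1],A[:,0],1); print(n,p,"resid",np.abs(A[:,1]-np.polyval(p,A[:,0])).max() if n=="front" else np.abs(A[:,0]-np.polyval(p,A[:,1])).max())
print(F[[0,-1]],G[[0,-1]],front[0],front[-1],right[0],right[-1])
R=Ro.from_rotvec(o["orientation"]).as_matrix(); print("tip est",R@[.130,0,.0212]+o["tcp_pos"],"toolx",R[:,0], "tab depth",d[40,330])
# tool coords hole
cc=np.array([*((W.min(0)+W.max(0))/2)[:2],.052]); print("hole in tool mm",R.T@(cc-o["tcp_pos"])*1000)
```

```text
hole px [302  11] [333  39] centre (527.0813598632812, 201.98141479492188) dia 22.805307388305664 mid [0.52705885 0.20203144 0.052     ] [0.02270024 0.02205374 0.        ]
front [-0.18471615  0.27619719] resid 0.00035828884332855804
right [0.19141192 0.5189143 ] resid 0.0004510814474132374
[[0.50817905 0.18228084]
 [0.54530851 0.17526569]] [[0.55795875 0.20445496]
 [0.55289274 0.17987134]] (296, np.int64(54)) (348, np.int64(57)) (np.int64(358), 18) (np.int64(357), 50)
tip est [0.50003353 0.19697292 0.12629193] toolx [ 1.64973041e-01  9.86298065e-01 -1.53148358e-04] tab depth 0.21116258
hole in tool mm [139.45903869  25.79964016  95.49772502]
```

```bash
python3 -m crank '[[[0,0,0],[0,0,0.021]],[[0,0,0],[0,0,0]]]'
python3 - <<'E'
from h import *
go([.5029,.0732,.085],[.185,.983])
E
```

```text
clock: 6.05
tcp_pos: [0.4786, 0.0687, 0.1473]
orientation: [-2.422, -2.0, 0.0]
contact_force: [-0.4, 0.5, -0.1]
grip_width: 0.017
gripper_force: 68.7
shift cm [0.91 2.3  6.23]
turn rad [-0.    -0.    -0.004] tcp [0.4786 0.0687 0.1473] t 6.05
```

```bash
python3 -m crank '[[[0.5,1.2,0],[0,0,0]],[[0.4,1.1,0],[0,0,0]],[[0,0,2],[0,0,0]],[[0,0,2.2],[0,0,0]],[[0,0,2],[0,0,0]]]'
python3 -m crank '[[[0,0,0],[0,0,0]],[[0,0,0],[0,0,0]]]'
python3 - <<'E'
from h import *
go([.5029,.0732,.055],[.185,.983])
o=monitor.get_obs(); p,d=optics.grab_frame("wrist")
q,_=optics.grab_frame("scene"); s=np.vstack([cv2.resize(p[0:180,200:380],(600,600))]); t=cv2.resize(q[190:290,330:430],(600,600),interpolation=2)
cv2.imwrite("pics/c4.png",np.hstack([s,t])[:, :, ::-1][::2,::2])
E
```

```text
clock: 6.55
tcp_pos: [0.5043, 0.0735, 0.0845]
orientation: [2.422, 2.001, 0.001]
contact_force: [0.2, -0.4, -1.3]
grip_width: 0.0169
gripper_force: 68.8
clock: 6.75
tcp_pos: [0.5037, 0.0736, 0.0854]
orientation: [-2.422, -2.001, -0.0]
contact_force: [1.0, -0.2, -1.2]
grip_width: 0.0165
gripper_force: 68.7
shift cm [-0.05 -0.07  3.04]
turn rad [-0.    -0.    -0.004] tcp [0.5037 0.0736 0.0854] t 6.75
```

View pics/c4.png

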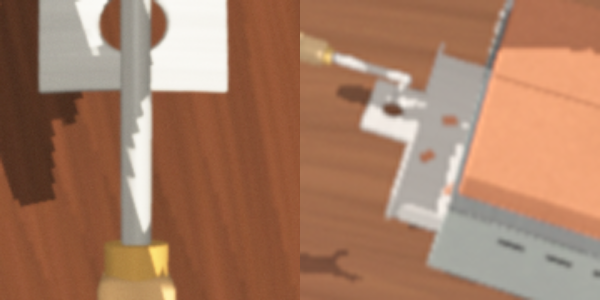

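The wrist crop shows the rod across the middle of the hole: rod at x≈136, hole at x≈134. In the scene crop the bent end hangs just over the hole. I'll lower it while watching the force.

```bash
python3 -m crank '[[[-0.05,-0.05,0.5],[0,0,0]],[[0,0,0.5],[0,0,0]],[[0,0,0.5],[0,0,0]],[[0,0,0],[0,0,0]]]'
python3 -m crank '[[[0,0,0.5],[0,0,0]],[[0,0,0.5],[0,0,0]],[[0,0,0.5],[0,0,0]],[[0,0,0],[0,0,0]]]'
```

```text
clock: 7.25
tcp_pos: [0.5018, 0.0726, 0.0696]
orientation: [-2.422, -2.0, 0.002]
contact_force: [0.6, -0.4, -1.5]
grip_width: 0.0169
gripper_force: 68.7
clock: 7.65
tcp_pos: [0.5018, 0.0727, 0.0545]
orientation: [-2.422, -2.0, 0.002]
contact_force: [0.2, -0.4, -0.7]
grip_width: 0.0172
gripper_force: 68.7
```

```bash
python3 -m crank '[[[-0.3,0,0],[0,0,0]],[[-0.3,0,0],[0,0,0]],[[-0.3,0,0],[0,0,0]],[[-0.3,0,0],[0,0,0]],[[-0.3,0,0],[0,0,0]]]'
python3 -m crank '[[[-0.3,0,0],[0,0,0]],[[-0.3,0,0],[0,0,0]],[[-0.3,0,0],[0,0,0]],[[-0.3,0,0],[0,0,0]],[[-0.3,0,0],[0,0,0]]]'
python3 -m crank '[[[-0.3,0,0],[0,0,0]],[[-0.3,0,0],[0,0,0]],[[-0.3,0,0],[0,0,0]],[[-0.3,0,0],[0,0,0]],[[-0.3,0,0],[0,0,0]]]'
```

```text
clock: 8.15
tcp_pos: [0.4997, 0.0583, 0.0555]
orientation: [2.422, 2.001, 0.002]
contact_force: [0.3, 2.9, -1.5]
grip_width: 0.0165
gripper_force: 68.7
clock: 8.65
tcp_pos: [0.4967, 0.0431, 0.0553]
orientation: [2.422, 2.001, 0.0]
contact_force: [1.3, 1.8, -1.3]
grip_width: 0.0166
gripper_force: 68.7
clock: 9.15
tcp_pos: [0.4939, 0.0284, 0.0553]
orientation: [2.422, 2.001, 0.0]
contact_force: [0.9, 2.2, -0.2]
grip_width: 0.0169
gripper_force: 68.7
```

The tray follows at about 2 N. I carry on more slowly.

```bash
python3 -m crank '[[[-0.25,0,0],[0,0,0]],[[-0.25,0,0],[0,0,0]],[[-0.25,0,0],[0,0,0]],[[-0.25,0,0],[0,0,0]],[[-0.2,0,0],[0,0,0]]]'
python3 -m crank '[[[-0.15,0,0],[0,0,0]],[[-0.15,0,0],[0,0,0]],[[-0.15,0,0],[0,0,0]],[[-0.15,0,0],[0,0,0]],[[-0.15,0,0],[0,0,0]]]'
python3 -m crank '[[[-0.15,0,0],[0,0,0]],[[-0.15,0,0],[0,0,0]],[[-0.1,0,0],[0,0,0]]]'
```

```text
clock: 9.65
tcp_pos: [0.4916, 0.0166, 0.0553]
orientation: [2.422, 2.0, 0.0]
contact_force: [0.8, 1.6, -1.5]
grip_width: 0.0169
gripper_force: 68.7
clock: 10.15
tcp_pos: [0.4901, 0.0094, 0.0553]
orientation: [-2.422, -2.001, 0.0]
contact_force: [1.1, 2.0, -0.9]
grip_width: 0.0169
gripper_force: 68.7
clock: 10.45
tcp_pos: [0.4893, 0.0054, 0.0553]
orientation: [2.422, 2.0, -0.0]
contact_force: [1.3, 2.6, -1.2]
grip_width: 0.0169
gripper_force: 68.7
```

```bash
python3 -m crank '[[[-0.12,0,0],[0,0,0]],[[-0.12,0,0],[0,0,0]],[[-0.1,0,0],[0,0,0]]]'
python3 -m crank '[[[-0.12,0,0],[0,0,0]],[[-0.12,0,0],[0,0,0]],[[-0.1,0,0],[0,0,0]]]'
```

```text
clock: 10.75
tcp_pos: [0.4887, 0.0021, 0.0553]
orientation: [2.422, 2.001, -0.0]
contact_force: [0.9, 2.2, -0.7]
grip_width: 0.0168
gripper_force: 68.7
clock: 11.05
tcp_pos: [0.4881, -0.0013, 0.0553]
orientation: [2.422, 2.001, -0.0]
contact_force: [1.0, 1.8, -0.8]
grip_width: 0.0169
gripper_force: 68.7
```

```bash
python3 -m crank '[[[-0.1,0,0],[0,0,0]],[[-0.1,0,0],[0,0,0]],[[-0.1,0,0],[0,0,0]]]'
python3 -m crank '[[[-0.1,0,0],[0,0,0]],[[-0.1,0,0],[0,0,0]],[[-0.1,0,0],[0,0,0]]]'
```

```text
clock: 11.35
tcp_pos: [0.4875, -0.0041, 0.0553]
orientation: [2.422, 2.001, 0.0]
contact_force: [1.3, 0.6, -1.2]
grip_width: 0.0165
gripper_force: 68.7
clock: 11.65
tcp_pos: [0.4869, -0.0071, 0.0553]
orientation: [-2.422, -2.001, 0.0]
contact_force: [1.2, 1.7, -1.0]
grip_width: 0.0165
gripper_force: 68.7
```

```bash
python3 -m crank '[[[-0.1,0,0],[0,0,0]],[[-0.1,0,0],[0,0,0]],[[-0.1,0,0],[0,0,0]]]'
python3 -m crank '[[[-0.1,0,0],[0,0,0]],[[-0.1,0,0],[0,0,0]],[[-0.1,0,0],[0,0,0]]]'
```

```text
clock: 11.95
tcp_pos: [0.4864, -0.01, 0.0553]
orientation: [2.422, 2.001, 0.0]
contact_force: [1.4, 2.1, -1.8]
grip_width: 0.0166
gripper_force: 68.7
clock: 12.25
tcp_pos: [0.4858, -0.013, 0.0553]
orientation: [2.422, 2.001, 0.0]
contact_force: [1.5, 1.8, -1.0]
grip_width: 0.0169
gripper_force: 68.7
```

```bash
python3 -m crank '[[[-0.1,0,0],[0,0,0]],[[-0.1,0,0],[0,0,0]],[[-0.1,0,0],[0,0,0]]]'
```

```text
clock: 12.55
tcp_pos: [0.4852, -0.0159, 0.0553]
orientation: [-2.422, -2.001, 0.0]
contact_force: [0.5, 1.6, -1.2]
grip_width: 0.0166
gripper_force: 68.7
```

```bash
python3 -m crank '[[[-0.1,0,0],[0,0,0]],[[-0.1,0,0],[0,0,0]],[[-0.1,0,0],[0,0,0]]]'
python3 -m crank '[[[-0.1,0,0],[0,0,0]],[[-0.1,0,0],[0,0,0]],[[-0.1,0,0],[0,0,0]]]'
```

```text
clock: 12.85
tcp_pos: [0.4847, -0.0189, 0.0553]
orientation: [2.422, 2.001, 0.0]
contact_force: [1.6, 1.7, -1.9]
grip_width: 0.0168
gripper_force: 68.7
clock: 13.15
tcp_pos: [0.4841, -0.0218, 0.0553]
orientation: [2.422, 2.001, 0.0]
contact_force: [0.7, 2.8, -1.4]
grip_width: 0.0162
gripper_force: 68.7
```

```bash
python3 -m crank '[[[-0.1,0,0],[0,0,0]],[[-0.1,0,0],[0,0,0]],[[-0.1,0,0],[0,0,0]]]'
```

```text
clock: 13.45
tcp_pos: [0.4841, -0.0231, 0.0554]
orientation: [-2.42, -2.002, -0.003]
contact_force: [2.8, 7.7, -3.0]
grip_width: 0.0164
gripper_force: 68.5
```

```bash
python3 -m crank '[[[-0.1,0,0],[0,0,0]],[[-0.1,0,0],[0,0,0]],[[-0.1,0,0],[0,0,0]]]'
```

```text
clock: 13.75
tcp_pos: [0.4841, -0.0242, 0.0555]
orientation: [-2.418, -2.003, -0.007]
contact_force: [3.6, 12.9, -4.2]
grip_width: 0.0169
gripper_force: 68.3
```

The stop is felt: the force rose from 2 to 13 N within about 2 mm. I back off to free the hook inside the hole.

```bash
python3 -m crank '[[[0.2,0,0],[0,0,0]],[[0.2,0,0],[0,0,0]],[[0.2,0,0],[0,0,0]],[[0.2,0,0],[0,0,0]],[[0.2,0,0],[0,0,0]]]'
python3 -m crank '[[[0.2,0,0],[0,0,0]],[[0,0,0],[0,0,0]],[[0,0,0],[0,0,0]]]'
```

```text
clock: 14.25
tcp_pos: [0.4842, -0.0186, 0.0551]
orientation: [-2.423, -2.0, 0.003]
contact_force: [-0.3, -0.2, -0.1]
grip_width: 0.0167
gripper_force: 68.7
clock: 14.55
tcp_pos: [0.4851, -0.016, 0.0553]
orientation: [2.422, 2.001, -0.001]
contact_force: [-0.2, 1.0, -1.8]
grip_width: 0.0168
gripper_force: 68.7
```

```bash
python3 -m crank '[[[0.25,0,0],[0,0,0]],[[0,0,-0.4],[0,0,0]],[[0,0,-0.4],[0,0,0]],[[0,0,-0.4],[0,0,0]],[[0,0,0],[0,0,0]]]'
python3 -m crank '[[[0,0,-0.4],[0,0,0]],[[0,0,-0.5],[0,0,0]],[[0,0,-0.5],[0,0,0]],[[0,0,-0.9],[0,0,0]],[[0,0,-1],[0,0,0]]]'
python3 - <<'E'
from h import *
o=monitor.get_obs(); p,d=optics.grab_frame("wrist"); np.save("pics/w5.npy",o,allow_pickle=True)
print({k:np.round(o[k],4).tolist() for k in("tcp_pos","contact_force","moment")})
q,_=optics.grab_frame("scene"); t=cv2.resize(q[170:290,290:450],(560,420),interpolation=2)
m=optics.camera_model("wrist"); cv2.imwrite("pics/c5.png",np.hstack([p[:300,140:420],cv2.resize(t,(400,300))])[:, :, ::-1]); cv2.imwrite("pics/w5.png",p[...,::-1])
E
```

```text
clock: 15.05
tcp_pos: [0.4863, -0.0134, 0.0681]
orientation: [2.422, 2.0, 0.002]
contact_force: [-0.4, 0.1, -1.5]
grip_width: 0.0167
gripper_force: 68.7
clock: 15.55
tcp_pos: [0.4856, -0.0134, 0.101]
orientation: [-2.422, -2.001, 0.0]
contact_force: [-0.1, -0.1, -0.7]
grip_width: 0.0168
gripper_force: 68.7
{'tcp_pos': [0.4856, -0.0134, 0.101], 'contact_force': [-0.1351, -0.0673, -0.7096], 'moment': [-0.0377, -0.012, -0.0259]}
```

View pics/c5.png

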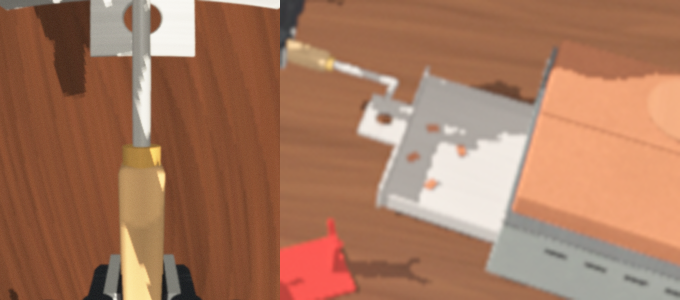

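The hook is out of the hole, the tray is drawn out, and the hook sits in the grip as before (ferrule still at rows 146–167). Now back to the rest, at the pose recorded when gripped.

```bash
python3 -m crank '[[[0,0,-2],[0,0,0]],[[0,0,-2.5],[0,0,0]],[[0,0,0],[0,0,-0.125]],[[0,0,0],[0,0,-0.125]],[[0,0,0],[0,0,-0.125]]]'
python3 -m crank '[[[0,0,0],[0,0,-0.12]],[[0,0,0],[0,0,0]]]'
python3 - <<'E'
from h import *
go([.4625,-.3345,.105],[-.3032,.953])
E
```

```text
clock: 16.15
tcp_pos: [0.4858, -0.0134, 0.1456]
orientation: [2.0, 2.422, 0.0]
contact_force: [-0.4, 0.4, -1.1]
grip_width: 0.017
gripper_force: 68.7
clock: 16.35
tcp_pos: [0.4856, -0.0135, 0.1453]
orientation: [-1.857, -2.534, -0.0]
contact_force: [0.2, -0.1, -0.8]
grip_width: 0.0169
gripper_force: 68.7
shift cm [-29.92 -11.87   4.02]
turn rad [-0.    -0.    -0.002] tcp [ 0.4856 -0.0135  0.1453] t 16.35
```

```bash
python3 -m crank '[[[-3.7,-1.5,0],[0,0,0]],[[-3.7,-1.5,0],[0,0,0]],[[-3.7,-1.5,0],[0,0,0]],[[-3.7,-1.5,0],[0,0,0]],[[-3.7,-1.5,0],[0,0,0]]]'
python3 -m crank '[[[-3.8,-1.5,0],[0,0,0]],[[-3.8,-1.5,0],[0,0,0]],[[-3.8,-1.4,0],[0,0,0]],[[0,0,2],[0,0,0]],[[0,0,2],[0,0,0]]]'
python3 -m crank '[[[0,0,0],[0,0,-0.002]],[[0,0,0],[0,0,0]]]'
python3 - <<'E'
from h import *
go([.4625,-.3345,.0493],[-.3032,.953])
E
```

```text
clock: 16.85
tcp_pos: [0.4694, -0.214, 0.1454]
orientation: [1.863, 2.529, 0.0]
contact_force: [0.1, 0.0, -0.3]
grip_width: 0.0165
gripper_force: 68.7
clock: 17.35
tcp_pos: [0.4619, -0.3365, 0.1051]
orientation: [1.866, 2.525, -0.001]
contact_force: [0.7, -0.0, -1.5]
grip_width: 0.0166
gripper_force: 68.8
clock: 17.55
tcp_pos: [0.462, -0.3339, 0.1054]
orientation: [-1.857, -2.533, -0.0]
contact_force: [0.3, -0.3, -0.3]
grip_width: 0.0168
gripper_force: 68.7
shift cm [-0.07  0.03  5.61]
turn rad [-0.    -0.001 -0.002] tcp [ 0.462  -0.3339  0.1054] t 17.55
```

```bash
python3 -m crank '[[[-0.07,0.03,1.5],[0,0,-0.002]],[[0,0,1.5],[0,0,0]],[[0,0,1],[0,0,0]],[[0,0,0.7],[0,0,0]],[[0,0,0.4],[0,0,0]]]'
python3 -m crank '[[[0,0,0.2],[0,0,0]],[[0,0,0.2],[0,0,0]],[[0,0,0],[0,0,0]]]'
```

```text
clock: 18.05
tcp_pos: [0.4621, -0.3346, 0.0533]
orientation: [-1.852, -2.536, 0.0]
contact_force: [-0.6, 0.2, -0.4]
grip_width: 0.0165
gripper_force: 68.7
clock: 18.35
tcp_pos: [0.4626, -0.335, 0.0504]
orientation: [1.853, 2.537, -0.0]
contact_force: [1.0, 0.6, 0.2]
grip_width: 0.0167
gripper_force: 68.7
```

```bash
python3 -m crank '[[[0,0,0.1],[0,0,0]],[[0,0,0],[0,0,0]]]'
python3 -m crank '[[[0,0,0],[0,0,0]],[[0,0,0],[0,0,0]],[[0,0,0],[0,0,0]],[[0,0,0],[0,0,0]],[[0,0,0],[0,0,0]]]' 6 70
python3 -m crank '[[[0,0,-1],[0,0,0]],[[0,0,-2],[0,0,0]],[[0,0,-4],[0,0,0]],[[0,0,-4],[0,0,0]],[[0,0,-4],[0,0,0]]]'
python3 -m crank '[[[0,0,0],[0,0,0]],[[0,0,0],[0,0,0]]]'
python3 - <<'E'
from h import *
o=monitor.get_obs(); p,d=optics.grab_frame("wrist"); t,_=optics.grab_frame("top"); cv2.imwrite("pics/fin.png",np.hstack([p[:,130:430],t[100:300,40:460].repeat(1,0)[:, :][:200].copy() if 0 else cv2.resize(t[100:300,40:440],(480,420)) ])[...,::-1]); cv2.imwrite("pics/w6.png",p[...,::-1])
im=p[...,::-1].copy(); hsv=cv2.cvtColor(im,cv2.COLOR_BGR2HSV); k=np.zeros(im.shape[:2],np.uint8); s=np.s_[100:275,250:320]; k[s]=((hsv[s][...,2]>170)&(hsv[s][...,1]>50)&(hsv[s][...,0]<35))
rows=np.where(k.sum(1)>5)[0]; print(o["tcp_pos"],rows.min(),rows.max())
for a in(rows.min()+16,rows.max()-2): c=np.where(k[a])[0]; print(a,plane("wrist",[[c.mean(),a]],.074,o).round(4))
E
```

```text
clock: 18.55
tcp_pos: [0.4626, -0.3351, 0.0495]
orientation: [1.853, 2.536, -0.0]
contact_force: [0.2, -0.0, -1.0]
grip_width: 0.0167
gripper_force: 68.8
clock: 19.05
tcp_pos: [0.4626, -0.3349, 0.0494]
orientation: [1.853, 2.537, 0.0]
contact_force: [0.2, -0.5, 1.3]
grip_width: 0.0597
gripper_force: 0.0
clock: 19.55
tcp_pos: [0.4624, -0.3346, 0.2016]
orientation: [1.853, 2.537, 0.0]
contact_force: [1.0, 0.1, 0.7]
grip_width: 0.0597
gripper_force: 0.0
clock: 19.75
tcp_pos: [0.463, -0.3352, 0.2009]
orientation: [1.852, 2.534, -0.0]
contact_force: [-0.0, 0.2, -0.0]
grip_width: 0.0599
gripper_force: 0.0
[ 0.46300791 -0.33522438  0.20092566] 121 251
137 [[ 0.4468 -0.286   0.074 ]]
249 [[ 0.4777 -0.3831  0.074 ]]
```

View pics/fin.png

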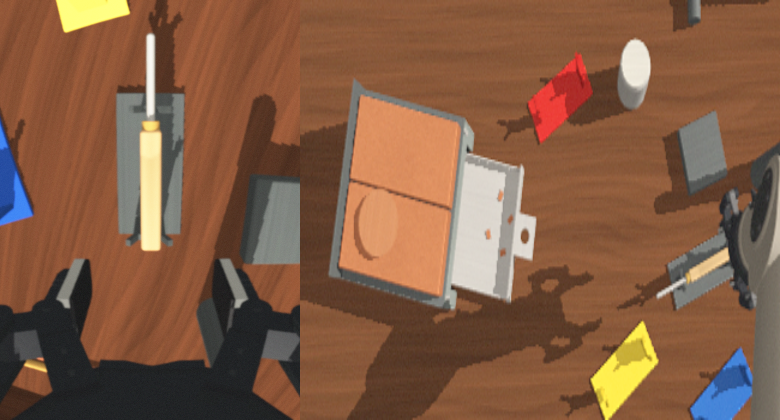

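The hook lies back in the grey rest's forks: handle at crop (150,130–250), within about 1 mm of where it was. The tray is drawn out at (490,225), and everything else is where it started. I'm handing it in.

```bash
python3 -c "
from bench import r; print(r.hand_in())"
```

```text
the job is handed in; nothing more can be done
None
```

The job is handed in at about 20 s: I drew the tray out until I felt its stop (about 13 N), unhooked it and left it fully out, and laid the hook back in its rest within about 1 mm of where it was.

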